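# Raise the pot's bail and hang it on the spring weigher

## Task

The lidded steel sample pot has finished in the heater block and must be weighed. Swing its folded wire bail up to upright while the pot stays down in its well, then draw the pot straight up out of the well by the bail and hang the bail in both prongs of the spring weigher's load hook. Let the weight down onto the hook slowly and let go only when the weigher carries the whole pot, so that the hook neither drops nor springs up and is never pushed down near its bottom stop; keep the pot level, do not force it against the block and leave the other things where they are.

Things in the scene. Friction and masses are not known exactly. Their poses are not given: they have to be found in the camera images.
- pot: Lidded steel pot, 68 mm diameter (lid 72), 97 mm high, 0.2 to 0.85 kg as filled (unknown). Origin: centre of its underside; z up. It stands 50 mm deep in a well with 2 mm play all round; only its bail can be taken. The bail's pivot axis runs parallel to the pot's y, 74 mm above the origin; the folded bail points along the pot's -x.
- bail (a joint): Bail angle about its two ears, rad: 0 folded level out along the pot's -x, pi/2 upright over the lid, end stop 2.0. Stiff pivots (about 0.025 N m) hold it where it is left. A U of 5 mm wire, 79 mm between its arms, with a straight cross bar 80 mm from the pivot axis.
- bail_grip (a point): Centre of the bail's cross bar, inside a black sleeve (34 mm long, 12 mm thick, turns freely on the wire, lies along the pot's y): pinch it here. Bare wire from 17 to 33 mm either side. Folded, it is 24 mm or more above the block's top and has 38 mm free towards the pot.
- heater_block: Fixed white and metal dry-block heater, 128 x 218 x 62 mm, origin at the centre of its underside, long side along its y, front panel at -x. Two round wells, 73 mm wide and 50 mm deep, lie 53 mm either side of its centre along y; one holds the pot, the other a beaker.
- weigher: Fixed spring weigher. Origin on the bench under the hook seat; x points from the prong tips to the column, y from prong to prong. Grey base plate, 15 mm high, x -68 to +148, y -58 to +58 mm; white column 72 mm wide, 34 mm deep, 262 mm high, centred at x +115 mm; the hook's carriage reaches forward to x +79 mm.
- hook_seat (a point): Where bail_grip lies when seated; unloaded 240 mm above the bench; axes as the weigher's. Two 6 mm prongs, 26 mm either side along y (46 mm gap for fingers), come from the column, 18 mm above seat level (their tops), dip 45 degrees into a trough under the seat and turn up into tips 21 mm before it (-x), tops 17 mm above it. They go between sleeve and bail arms.
- load_hook (a joint): How far the load hook has slid down its column, m: 0 unloaded, spring 180 N/m, lightly damped, bottom stop at 0.060. The pot alone pulls it down by 12 to 46 mm, depending on its filling. It must never pass 0.055 nor move faster than 0.05 m/s up or down.
- beaker: 100 ml beaker, 53 mm wide and 67 mm high, in the other well; to be left alone.
- timer: Small white bench timer, 60 x 68 x 21 mm; to be left alone.
- forceps: Steel forceps, 128 mm long, lying flat; to be left alone.
- petri_dish: Petri dish, 62 mm wide, 15 mm high; to be left alone.
- tape_roll: Roll of tape, 75 mm wide, 24 mm high; to be left alone.
- wash_bottle: White bottle with a screw cap, 66 mm wide, 153 mm high; to be left alone.

How it is judged:
By the outcome, as a careful person would: the job done as asked, in the order asked, and still so for the second after the job is handed in, with the robot touching nothing.
It also fails if it takes over 72 s, if anything falls off the work surface, if the arm or the gripper's body presses on something with over 40 N, if the wrist force passes 120 N, or if a joint passes its speed limit or range.

## Robot

A 6-joint arm with a two-finger parallel gripper is mounted at the origin on a cart in front of the work surface, level with it; the furniture and walls round the work are solid. World frame = base frame: x ahead of the robot, y to its left, z up, the work surface at z = 0. Lengths are in mm, angles in rad, forces in N, time in s.
With the tool pointing down it reaches from about 350 to 975 mm from the base axis. Payload 7.1 kg.
Tool frame: the origin (TCP) lies at the very end of the fingers, on their centre line; the grasp point (between the pads) lies 19 mm behind it (ctrl.grasp_offset is the distance from the TCP to the grasp point, in mm); z points along the fingers, y is the line along which they close (so a half turn about z gives the same grasp; the last joint's range is limited). The gripper opens to 88 mm and grips with 3 to 60 N. Pads are 20 mm wide; open, the fingers measure 115 mm over their backs; the gripper's body (75 mm by 178 mm) begins 61 mm behind the grasp point.
Start: joints at [1.212, 0.423, 1.63, -0, 1.089, -0.019], TCP at [208.279, 589.258, 222.675] pointing down, gripper open.
Joint ranges: [-3, 3], [-0.9, 2.11], [0.09, 2.58], [-1.31, 4.45], [0.11, 2.69], [-2.54, 2.54]. Speed limits (rad/s): [2.39, 2.39, 3.01, 3.14, 3.14, 3.14].

## Interface

Orientations are given as a rotation vector (axis times angle).
In Python, from workcell import ctrl, viewer, ticket, models gives the robot as it stands.
- The arm moves only by the tool play_rows, never from a script. Its arguments are lists of equal length, an entry for each row: "dp": the shift along the world's x, y, z in mm, a list of three; "yaw": the turn about the world's z in degrees. In form: {"dp": [[tx, ty, tz], ...], "yaw": [yaw, ...]}. A call has 1 to 8 rows; each row shifts and turns the commanded pose from where the row before left it; what a row does not reach is not made up. A row lasts 1/12 s, in which the tool goes at most 41.7 mm and 7.16 degrees, less where a joint would pass 70% of its speed; a pose out of reach is approached as far as the arm can. A call is refused whole if a number of a shift passes 41.7 or a number of a turn 7.16, either way. A call with a gripper value outside its range is refused whole. "gripper" is the closure, from 0 (fully open) to 1 (shut), set as the call begins (left out, the last holds). The fingers move at their own pace and stop on an object; the grip force is fixed at half the most. Time passes only in rows, so rows that do not move let the fingers close. It gives the time, the measured TCP pose, the force, the opening and the grip force at its end, in the units of the state.
- ctrl.get_obs(): the state, without advancing time (a new reading comes with each control period).
- viewer.get_image(name): name is "scene" or "top" or "wrist"; returns a dict with "pixels" (480x640x3 uint8, red, green, blue), "range_z" (480x640 float32, mm along the optical axis (not along the pixel's ray), 0 where there is no reading), "fx", "fy", "cx", "cy" (pixels), "dist_coeffs" ([k1, k2, p1, p2, k3] as OpenCV has them; the pictures are not rectified), "T" (4x4, takes a point from camera to world coordinates); the wrist camera has in their place "hand_eye" (4x4, takes a point from camera to tool coordinates, whose origin is the TCP and whose axes are the flange's). Camera axes: x right, y up, looking along -z (the intrinsics and any distortion apply to the point x, -y, -z); pixel columns grow to the right and rows downward; lengths in mm; the calibration is good to about 2 mm. A picture is of the moment at which its call begins: read the wrist's pose just before it.
- ticket.close_job(): hands the job in; it is judged then, once.
Trained networks look in a picture, given as the dict that the camera call returned (one of the last four; its "shot" number tells which), for a name from the list of things; names that differ only in an ending like _2 or _b are one class to them, and where a whole thing is asked for, a point or a joint stands for the part that bears it (a point fixed in the world has none). Each returns a list of dicts, best first, with "conf" (0 to 1); they miss things now and then, are a little off and sometimes report something else, mostly with a low value. They report only what shows in the picture. A call takes as long as a camera call.
- models.look_for(picture, name): "bbox" ([centre column, centre row, width, height] in pixels, round what is visible of it).
- models.landmark_of(picture, name): "location" ([column, row] in pixels: a listed point, or the origin of a listed thing).
The state is a dict: "t": time; "qpos": joint angles; "qvel": joint speeds; "joint_torque": joint torques, N m; "ee_pos": TCP position; "orientation": TCP orientation; "ft_force": force on the tool from outside, world axes, zero at the start; "moment": the same for the moment, N m; "width": finger opening in mm; "grasp_force": force on a finger pad.
Only numpy, scipy, OpenCV 4.12 (cv2) and the standard library are available. Lean on these libraries where they do the work, as an engineer would, in place of code of your own. Each camera call takes 0.05 s, during which the arm holds its last target. There are 200 camera calls.

## Working session

There is one attempt and no reset: what is moved stays moved. The work goes in short steps, Python scripts to look and compute and a tool call to move; the robot and the scene stay as the last step left them, time stands still between calls to the robot, and variables do not carry over. Pictures are saved under pics/ and viewed, at most 10 in all, crops included, and the job is handed in when it is done.

Besides the shell and the picture viewer there is one more tool, called after "Emit:" as name([rows], argument=value, ...), one row to a line, values as JSON. play_rows: Moves the arm, as the interface text tells. Its arguments: {"type":"object","properties":{"dp":{"type":"array"},"yaw":{"type":"array"},"gripper":{"type":"number"}},"required":["dp","yaw"]}

```bash
mkdir -p pics; cat > h.py <<'E'
import numpy as np, cv2
from workcell import ctrl, viewer, ticket, models
from scipy.spatial.transform import Rotation as R
def camT(im,obs=None):
    if 'T' in im: return np.array(im['T'])
    T=np.eye(4);T[:3,:3]=R.from_rotvec(obs['orientation']).as_matrix();T[:3,3]=obs['ee_pos']
    return T@np.array(im['hand_eye'])
def rays(im,uv):
    K=np.array([[im['fx'],0,im['cx']],[0,im['fy'],im['cy']],[0,0,1.]])
    p=cv2.undistortPoints(np.array(uv,float).reshape(-1,1,2),K,np.array(im['dist_coeffs'],float))[:,0]
    return np.c_[p[:,0],-p[:,1],-np.ones(len(p))]
def at_depth(im,uv,obs=None):
    uv=np.array(uv,float).reshape(-1,2);T=camT(im,obs);r=rays(im,uv)
    z=im['range_z'][uv[:,1].round().astype(int).clip(0,479),uv[:,0].round().astype(int).clip(0,639)]
    return (r*z[:,None])@T[:3,:3].T+T[:3,3]
def at_z(im,uv,h,obs=None):
    T=camT(im,obs);d=rays(im,uv)@T[:3,:3].T
    return T[:3,3]+d*((h-T[2,3])/d[:,2])[:,None]
def cloud(im,obs=None):
    v,u=np.mgrid[0:480,0:640];P=at_depth(im,np.c_[u.ravel(),v.ravel()],obs).reshape(480,640,3)
    P[im['range_z']<=0]=np.nan
    return P
def save(im,n,crop=None,s=1):
    a=im['pixels'][:,:,::-1]
    if crop: a=a[crop[1]:crop[3],crop[0]:crop[2]]
    cv2.imwrite('pics/'+n,cv2.resize(a,None,fx=s,fy=s))
E
python3 - <<'E'
from h import *
np.set_printoptions(precision=1,suppress=True)
o=ctrl.get_obs();print(o['t'],o['ee_pos'],o['orientation'],o['ft_force'])
for c in ['scene','top']:
    im=viewer.get_image(c);save(im,c+'1.png');print(c,camT(im)[:3,3])
    for n in ['pot','bail_grip','heater_block','weigher','hook_seat','beaker','wash_bottle','tape_roll','timer','petri_dish','forceps']:
        for d in models.landmark_of(im,n)[:1]:
            print(n,d['conf'],np.array(d['location']),at_depth(im,d['location'])[0], at_z(im,[d['location']],{'bail_grip':86,'hook_seat':240,'pot':12}.get(n,0))[0])
E
```

```text
0.0 [208.1 588.7 221.9] [-0.5 -3.1  0. ] [-0.2 -0.1  0.4]
scene [-163.6 -843.2  664.2]
pot 0.88 [302.8 275. ] [487.5  69.1  52.8] [531. 130.  12.]
bail_grip 0.56 [285.1 257.1] [451.3  92.3 107. ] [474.5 127.5  86. ]
heater_block 0.95 [287.5 275.1] [467.3 109.5  42.6] [510.5 174.9   0. ]
weigher 0.77 [341.6 330.2] [ 441.8 -137.6   13.9] [ 454.8 -122.4   -0. ]
hook_seat 0.73 [337.8 233.9] [ 429.5 -139.5  255.5] [ 452.  -112.8  240. ]
beaker 0.83 [274.5 263.6] [460.5 159.2  59. ] [521.4 256.9   0. ]
wash_bottle 0.68 [264.5 230.4] [590.4 416.1  33.7] [630.7 483.4   0. ]
tape_roll 0.82 [454.2 381.4] [ 488.8 -414.2   22.5] [ 511.7 -399.2    0. ]
timer 0.82 [275.2 306.1] [381.4  41.1  15.3] [394.3  62.    0. ]
petri_dish 0.9 [412. 396.] [ 404.2 -383.6   14.5] [ 416.9 -373.4    0. ]
forceps 0.61 [229.3 280. ] [368.4 250.7   2.6] [370.5 255.    0. ]
top [ 264.5   37.6 1396.7]
pot 0.61 [280.7 227.2] [512.7 125.9 108.4] [531.3 132.5  12. ]
bail_grip 0.53 [293.5 247.2] [460.4  91.7 106.7] [463.5  92.5  86. ]
heater_block 0.59 [262. 235.] [499.5 179.1  63.1] [510.7 185.8   0. ]
weigher 0.57 [366.2 256.2] [ 450.8 -107.2   14.4] [ 452.7 -108.7    0. ]
hook_seat 0.88 [380.7 241.1] [ 492.9 -147.6   19.7] [ 456.3 -118.   240. ]
beaker 0.93 [245.1 238.3] [497.1 230.4  21.7] [500.8 233.4   0. ]
tape_roll 0.82 [464.4 237.9] [ 506.8 -389.8    3.4] [ 507.4 -390.8    0. ]
timer 0.66 [308.1 279.4] [385.3  53.9  10.3] [386.2  54.    0. ]
petri_dish 0.96 [457.3 267.9] [ 419.  -361.    19.8] [ 421.2 -366.7    0. ]
forceps 0.5 [235.1 286.4] [364.6 256.7   2.3] [364.7 257.    0. ]
```

View pics/scene1.png

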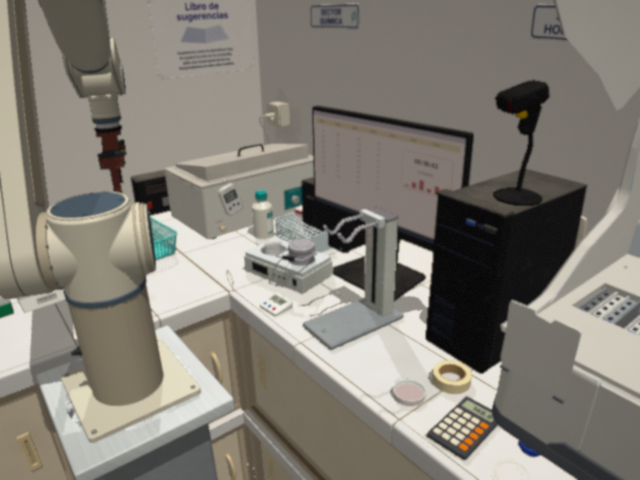

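View pics/top1.png

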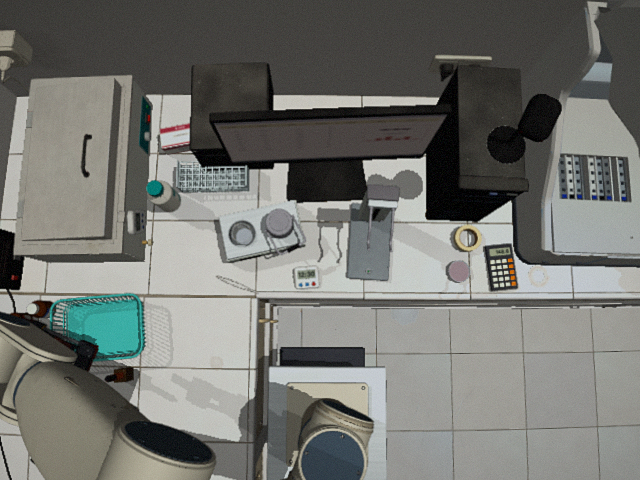

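The scene picture shows the block at about (290,265), the pot lid at (300,248), and the weigher at (350,290) with its hook prongs at (345,228). In the top picture the lid is at (280,222), the weigher base runs from (348,280) to (398,187), and the monitor lies behind the work. Next I'll fit from the depth data.

```bash
python3 - <<'E'
from h import *
np.set_printoptions(precision=1,suppress=True)
im=viewer.get_image('top');P=cloud(im);Z=P[...,2]
def rect(mask,h,name):
    n,l,s,c=cv2.connectedComponentsWithStats(mask.astype(np.uint8))
    i=1+np.argmax(s[1:,4]);v,u=np.nonzero(l==i);q=P[v,u]
    (cx,cy),(w,hh),a=cv2.minAreaRect(q[:,:2].astype(np.float32));print(name,s[i],cx,cy,w,hh,a,'z',np.median(q[:,2]));return q
X,Y=P[...,0],P[...,1]
q=rect((Z>100)&(Z<116)&(abs(X-512)<70)&(abs(Y-125)<70),0,'lid');
print('circ',cv2.minEnclosingCircle(q[:,:2].astype(np.float32)))
rect((Z>54)&(Z<120)&(abs(X-510)<150)&(abs(Y-180)<150),0,'block')
rect((Z>8)&(Z<22)&(X>370)&(X<620)&(Y<-40)&(Y>-220),0,'base')
rect((Z>225)&(Z<300)&(X>400)&(X<640)&(Y<-60)&(Y>-250),0,'coltop')
s=viewer.get_image('scene');Q=cloud(s)
m=(Q[...,2]>150)&(Q[...,2]<300)&(Q[...,0]<620)&(Q[...,0]>380)&(Q[...,1]<-40)&(Q[...,1]>-220)
q=Q[m];print(len(q))
for k in range(0,len(q),max(1,len(q)//25)):print(q[k],end=' ')
o=ctrl.get_obs();w=viewer.get_image('wrist');print('\n',np.array(w['hand_eye']),w['fx'],np.array(o['qpos']))
m=(X>350)&(X<850)&(Y>-250)&(Y<350)&(Z>120)
q=P[m]; 
for y in range(-250,350,50):
    k=(q[:,1]>=y)&(q[:,1]<y+50)
    print(y,len(q[k]),q[k].min(0) if k.any() else '',q[k][:,2].max() if k.any() else '')
E
```

```text
lid [265 208  27  28 574] 528.4879760742188 132.69915771484375 70.20639038085938 70.55982971191406 21.567352294921875 z 109.28276784457933
circ ((529.1826171875, 132.5199432373047), 36.376190185546875)
block [ 219  200   87   59 3088] 506.1402282714844 178.14622497558594 148.24171447753906 217.41848754882812 13.337298393249512 z 64.52926330619891
base [ 347  202   45   80 2505] 495.2892761230469 -115.43589782714844 117.86629486083984 219.86158752441406 86.47652435302734 z 15.77274729063015
coltop [366 184  34  68 967] 510.3988037109375 -115.87747192382812 75.68746185302734 156.19076538085938 84.77494049072266 z 261.9377913080996
1886
[586.1 -85.8 259.5] [ 585.  -119.   259.8] [ 540.4 -117.3  263.6] [ 533.9 -120.9  261.7] [ 579.4 -164.   260.6] [ 532.8 -140.8  261.1] [ 535.5 -103.8  244.1] [ 531.7 -120.7  245.8] [ 515.4 -146.9  253.9] [ 484.7 -145.9  257.5] [ 559.9 -157.2  238. ] [ 554.  -123.5  223.7] [ 473.3 -146.2  249.5] [455.4 -89.4 230.9] [ 580.5 -159.7  216.2] [ 580.4 -160.2  211.5] [ 573.6 -157.8  207.9] [ 558.2 -157.5  207.5] [ 584.1 -157.6  194.8] [ 554.4 -131.1  187. ] [ 56
[... 184 characters left out ...]
  0.     0.2]
 [   0.     0.3   -1.  -162.2]
 [   0.     0.     0.     1. ]] 417.19140160708645 [ 1.2  0.4  1.6  0.   1.1 -0. ]
-250 979 [ 689.1 -244.3  143.2] 443.9056448500047
-200 1234 [ 532.  -200.   128.2] 445.5964973596266
-150 1892 [ 430.5 -150.   120.2] 443.7029010911616
-100 1571 [ 434.5 -100.   123.4] 445.6085492187914
-50 1213 [678.3 -50.  143.2] 445.7802233256267
0 1205 [675.9   0.  143.8] 444.2523125335623
50 1214 [673.5  50.  140. ] 445.65393999388493
100 1204 [671. 100. 146.] 444.8109117806131
150 1552 [667.1 150.1 132.2] 445.063279549207
200 1573 [665.9 200.1 143.6] 445.0286536596914
250 764 [666.  250.1 120. ] 443.4484880163827
300 1267 [690.8 300.1 121. ] 207.93458995582478
```

Emit:
play_rows([
  [10,-20,6],
  [16,-32,6],
  [16,-32,6],
  [16,-32,6],
  [16,-32,4],
  [16,-32,4],
  [16,-32,4],
  [16,-32,2],
], yaw=[-2.5,-2.5,-2.5,-2.5,-2.5,-2.5,-2.5,-2.5])

```text
t: 2.02
ee_pos: [330.9, 343.9, 261.3]
orientation: [1.063, 2.956, 0.002]
ft_force: [-0.6, 0.7, 0.1]
width: 87.6
grasp_force: 0.0
```

Emit:
play_rows([
  [16,-32,0],
  [16,-32,0],
  [16,-32,0],
  [16,-32,0],
  [16,-32,0],
  [16,-32,0],
  [16,-26,0],
  [10,-10,0],
], yaw=[-2.5,-2.5,-2.5,-2.5,-2.5,-2.5,-2.5,-2.5], gripper=0.5)

```text
t: 2.68
ee_pos: [453.4, 114.4, 261.0]
orientation: [1.564, 2.724, -0.0]
ft_force: [0.4, 0.8, -0.5]
width: 44.3
grasp_force: 0.0
```

```bash
cat >look.py <<'E'
from h import *
import sys
np.set_printoptions(precision=1,suppress=True)
def look(n,names,hs,crop=None,s=1):
    o=ctrl.get_obs();im=viewer.get_image('wrist');save(im,n,crop,s)
    print(o['t'],o['ee_pos'],o['width'],'ft',o['ft_force'],o['qpos'],'ytool',R.from_rotvec(o['orientation']).as_matrix()[:,1])
    for a,h in zip(names,hs):
        for d in models.landmark_of(im,a)[:2]:
            print(a,d['conf'],np.array(d['location']),at_depth(im,d['location'],o)[0],at_z(im,[d['location']],h,o)[0])
    return o,im,cloud(im,o)
E
python3 - <<'E'
from look import *
o,im,P=look('w1.png',['bail_grip','pot','heater_block','hook_seat'],[86,12,0,240])
np.save('P1.npy',P)
Z=P[...,2];X,Y=P[...,0],P[...,1]
m=(Z>104)&(Z<115)&(np.hypot(X-528,Y-132)<60)
q=P[m];print('lid',len(q),cv2.minEnclosingCircle(q[:,:2].astype(np.float32)),np.median(q[:,2]))
m=(Z>76)&(Z<97)&(np.hypot(X-528,Y-132)<110)&(np.hypot(X-528,Y-132)>45)
v,u=np.nonzero(m);q=P[m];print(len(q),q.mean(0) if len(q) else 0)
E
```

```text
2.6833 [453.4 114.4 261. ] 44.27801697558643 ft [ 0.4  0.8 -0.5] [ 0.2  0.1  1.9 -0.   1.1 -0.3] ytool [0.9 0.5 0. ]
pot 0.93 [397.5 216.1] [500.7 144.3 109.1] [527.3 132.5  12. ]
heater_block 0.89 [414.3 164.9] [501.4 184.   61.9] [516.3 184.3   0. ]
hook_seat 0.43 [437.2 115.5] [505.9 234.2  14.2] [455.5 205.5 240. ]
lid 5858 ((530.2698364257812, 131.67098999023438), 35.9713020324707) 108.88811275736191
603 [506.6 173.9  85.6]
```

View image.

View pics/w1.png

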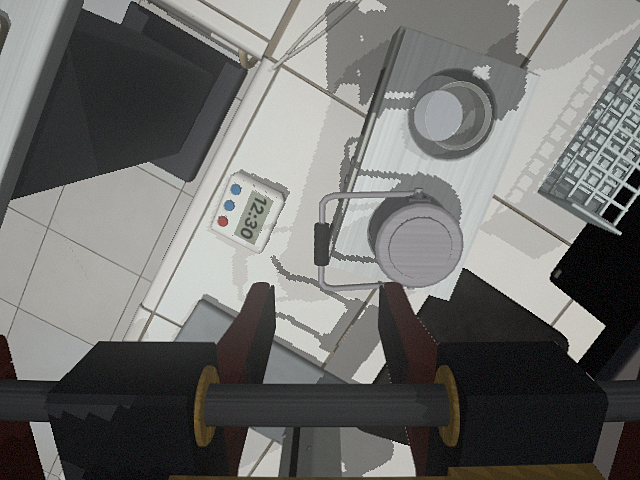

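The wrist view shows the folded bail with its sleeve at about (321,244). The arms run from (322,200) to (418,192) and from (323,287) to (385,285), with the lid at (420,245).

```bash
python3 - <<'E'
from look import *
o=ctrl.get_obs();im=viewer.get_image('wrist')
P=cloud(im,o)
px=im['pixels'].astype(int);v,u=np.mgrid[0:480,0:640]
m=(px.max(2)<60)&(u>305)&(u<335)&(v>215)&(v<272)
c=[u[m].mean(),v[m].mean()];print(c,m.sum(),np.nanmedian(P[m],axis=0),at_z(im,[c],86,o))
q=np.c_[u[m],v[m]];print(cv2.minAreaRect(q.astype(np.float32)))
L=at_z(im,[[c[0],q[:,1].min()],[c[0],q[:,1].max()],[322,193],[324,289]],86,o);print(L)
Z=P[...,2];Z0=(Z>76)&(Z<97)&(u<420)&(u>305)&(v>180)&(v<300)&(np.hypot(P[...,0]-530,P[...,1]-131.7)>40)
q=P[Z0];C=np.array([530.2,131.9])
w=at_z(im,[c],86,o)[0,:2]-C;print('dist',np.hypot(*w),'yaw',np.degrees(np.arctan2(-w[1],-w[0])))
print('rect',cv2.minAreaRect(q[:,:2].astype(np.float32)))
print('tooly',np.degrees(np.arctan2(*R.from_rotvec(o['orientation']).as_matrix()[[1,0],1])),o['qpos'])
E
```

```text
[np.float64(319.96153846153845), np.float64(250.0897435897436)] 78 [463.2  90.3 104.8] [[464.3  86.9  86. ]]
((321.07696533203125, 247.88462829589844), (17.4888973236084, 44.156368255615234), 7.125016689300537)
[[454.1 104.4  86. ]
 [473.5  71.3  86. ]
 [441.  130.1  86. ]
 [485.5  57.8  86. ]]
dist 79.75603414437094 yaw 34.34219479365424
rect ((506.0566101074219, 117.40580749511719), (59.85932159423828, 88.55611419677734), 30.21759033203125)
tooly 30.598571642649333 [ 0.2  0.1  1.9  0.   1.1 -0.3]
```

```bash
python3 - <<'E'
from look import *
o=ctrl.get_obs();im=viewer.get_image('wrist');P=cloud(im,o)
px=im['pixels'].astype(int);v,u=np.mgrid[0:480,0:640]
for rows in [(185,203),(278,294)]:
  for c in range(316,420,8):
    k=(u>=c)&(u<c+8)&(v>rows[0])&(v<rows[1])&(P[...,2]>80)&(P[...,2]<125)
    if k.any(): print(c,k.sum(),np.median(P[k],axis=0))
m=(px.max(2)<60)&(u>305)&(u<335)&(v>215)&(v<272)
for h in (95,99,103):
    q=np.c_[u[m],v[m]];(cc,_,a)=cv2.minAreaRect(q.astype(np.float32));w=at_z(im,[cc],h,o)[0];d=w[:2]-[530.2,131.9];print(h,w,np.hypot(*d),np.degrees(np.arctan2(-d[1],-d[0])))
print(np.sort(P[m][:,2])[::8])
E
```

```text
324 25 [446.8 130.1 102.7]
332 40 [451.5 133.5 101.9]
340 40 [457.  136.4 100.6]
348 41 [462.6 139.6  99.3]
356 48 [468.  142.8  97.8]
364 47 [473.7 145.9  96.6]
372 47 [479.6 149.1  95.5]
380 48 [485.4 152.2  93.9]
388 48 [491.2 155.4  92.7]
396 48 [497.  158.6  91.4]
404 48 [502.9 161.8  89.9]
412 71 [508.4 166.1  89. ]
316 78 [477.2  66.2 103.8]
324 39 [484.9  64.2 102.9]
332 32 [491.8  66.6 100.8]
340 32 [497.7  69.4  99.6]
348 38 [504.   73.2  98.2]
356 40 [509.9  75.9  97.1]
364 46 [516.1  79.2  95.7]
372 42 [521.9  82.2  94.5]
380 10 [520.3  98.4 106.8]
388 24 [523.6 101.4 108.6]
396 43 [530.6 103.7 108.2]
404 115 [537.8 103.7 108.2]
412 114 [543.4 107.2 108.5]
95 [462.8  91.8  95. ] 78.46334577627859 30.765612783772912
99 [462.2  92.9  99. ] 78.41463576777956 29.818691276782975
103 [461.6  94.1 103. ] 78.38736700860626 28.87085186053584
[ 19.8  37.1 102.9 103.5 103.9 104.3 104.8 105.  105.3 105.7 106.3 107.4]
```

Emit:
play_rows([
  [4,-10,0],
  [4,-11,-10],
  [0.7,-0.5,-20],
  [0,0,-20],
  [0,0,-20],
  [0,0,-20],
  [0,0,-20],
  [0,0,-12],
], yaw=[-0.7,0,0,0,0,0,0,0], gripper=0.61)

```text
t: 3.7
ee_pos: [459.9, 94.9, 136.2]
orientation: [-1.573, -2.717, 0.003]
ft_force: [-0.0, -0.7, -0.5]
width: 34.4
grasp_force: 0.0
```

```bash
python3 - <<'E'
from look import *
o,im,P=look('w2.png',['bail_grip'],[100])
E
```

```text
3.7 [459.9  94.9 136.2] 34.44024731193477 ft [-0.  -0.7 -0.5] [ 0.2  0.3  2.  -0.   0.8 -0.3] ytool [ 0.9  0.5 -0. ]
bail_grip 0.77 [329.7 279.5] [462.   95.9 107.5] [463.6  93.3 100. ]
```

View pics/w2.png

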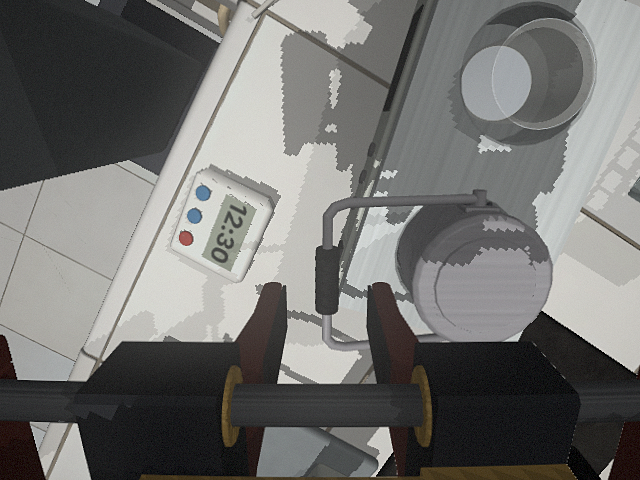

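The sleeve is at (327,280), centred between the open fingers, and the path down is clear.

Emit:
play_rows([
  [1.2,-1,-10],
  [1.2,-1,-12],
  [0,0,-12],
  [0,0,-10],
  [0,0,-5],
  [0,0,-2],
  [0,0,0],
], yaw=[0,0,0,0,0,0,0])

```text
t: 4.38
ee_pos: [463.4, 93.7, 87.5]
orientation: [-1.575, -2.718, 0.0]
ft_force: [-0.7, 0.4, 0.9]
width: 34.2
grasp_force: 0.0
```

Emit:
play_rows([
  [0,0,0],
  [0,0,0],
  [0,0,0],
  [0,0,0],
  [0,0,0],
], yaw=[0,0,0,0,0], gripper=1)

```text
t: 4.8
ee_pos: [463.1, 93.6, 87.8]
orientation: [-1.575, -2.718, 0.001]
ft_force: [-0.6, -1.9, 1.2]
width: 11.1
grasp_force: 30.0
```

Emit:
play_rows([
  [1.6,0.9,7.7],
  [2.3,1.3,7.4],
  [2.9,1.7,7.1],
  [3.5,2.0,6.8],
  [0,0,0],
], yaw=[0,0,0,0,0])

```text
t: 5.22
ee_pos: [475.6, 100.2, 118.6]
orientation: [1.573, 2.716, 0.004]
ft_force: [-2.4, -1.2, 2.2]
width: 11.0
grasp_force: 30.0
```

Emit:
play_rows([
  [4.1,2.3,6.4],
  [4.6,2.6,5.9],
  [5.1,2.9,5.3],
  [5.5,3.1,4.7],
  [5.9,3.4,4.1],
  [0,0,0],
], yaw=[0,0,0,0,0,0])

```text
t: 5.72
ee_pos: [500.9, 114.9, 144.0]
orientation: [1.574, 2.717, 0.003]
ft_force: [-0.7, 0.9, 1.1]
width: 11.3
grasp_force: 30.0
```

Emit:
play_rows([
  [6.2,3.5,3.4],
  [6.4,3.7,2.7],
  [6.6,3.8,1.9],
  [6.8,3.9,1.2],
  [6.8,3.9,0.4],
  [0,0,0],
], yaw=[0,0,0,0,0,0])

```text
t: 6.22
ee_pos: [533.2, 133.5, 152.7]
orientation: [1.574, 2.718, 0.001]
ft_force: [0.5, -0.6, -4.3]
width: 11.2
grasp_force: 30.0
```

```bash
python3 - <<'E'
from look import *
o,im,P=look('w3.png',['bail_grip','pot'],[166,12])
print(o['moment'])
Z=P[...,2];X,Y=P[...,0],P[...,1]
m=(Z>100)&(Z<120)&(np.hypot(X-530,Y-132)<60)
q=P[m];print('lid',len(q),cv2.minEnclosingCircle(q[:,:2].astype(np.float32)) if len(q) else 0,np.median(q[:,2]))
A=np.c_[q[:,:2]-[530,132],np.ones(len(q))];print(np.linalg.lstsq(A,q[:,2],rcond=None)[0]*[1000,1000,1])
s=viewer.get_image('scene');save(s,'s3.png',(220,180,400,320),4)
for n in ['bail_grip','pot']:
    for d in models.landmark_of(s,n)[:1]: print(n,d['conf'],d['location'],at_depth(s,d['location']))
E
```

```text
6.2167 [533.2 133.5 152.7] 11.211081759850533 ft [ 0.5 -0.6 -4.3] [ 0.2  0.4  1.8  0.   0.9 -0.3] ytool [0.9 0.5 0. ]
bail_grip 0.73 [325.7 317. ] [530.7 138.9 175.3] [533.1 134.7 166. ]
bail_grip 0.23 [315.  221.2] [516.  153.5 110.3] [510.3 166.6 166. ]
pot 0.73 [315.7 222.2] [516.5 153.5 111.3] [527. 130.  12.]
[-0.1  0.  -0. ]
lid 9366 ((533.6112060546875, 138.27330017089844), 38.59071731567383) 111.28941218341643
[-54.4 -78.4 111.9]
bail_grip 0.61 [298.2, 223.2] [[519.4 126.2 170.2]]
pot 0.61 [303.4, 272.7] [[488.9  68.   59.5]]
```

View pics/s3.png

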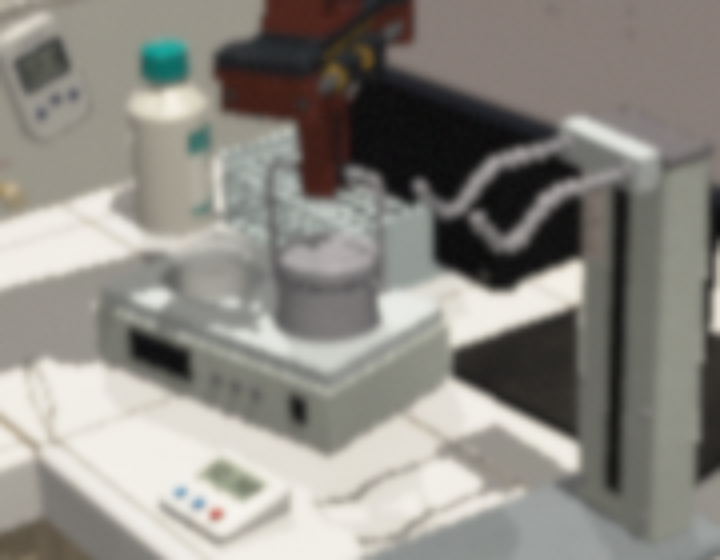

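```bash
cat > lid.py <<'E'
from look import *
def lid(P,c=(530.2,131.9)):
    Z=P[...,2];X,Y=P[...,0],P[...,1]
    q=P[(Z>95)&(Z<125)&(np.hypot(X-c[0],Y-c[1])<45)]
    k=np.ones(len(q),bool)
    for i in range(8):
        A=np.c_[q[:,:2]-c,np.ones(len(q))];s=np.linalg.lstsq(A[k],q[k,2],rcond=None)[0];r=abs(q[:,2]-A@s);k=r<max(1.0,2*np.median(r))
    print('lid n',k.sum(),'tilt mrad',s[:2]*1000,'z',s[2],'rms',r[k].std(),cv2.minEnclosingCircle(q[k,:2].astype(np.float32)))
E
python3 - <<'E'
from lid import *
lid(np.load('P1.npy'))
o=ctrl.get_obs();im=viewer.get_image('wrist');lid(cloud(im,o));print(o['ee_pos'],o['ft_force'],o['moment'])
s=viewer.get_image('scene');lid(cloud(s))
t=viewer.get_image('top');lid(cloud(t))
E
```

```text
lid n 4985 tilt mrad [ 6.  -3.7] z 108.99305049883493 rms 0.49077645356119054 ((529.89892578125, 131.88124084472656), 34.96994400024414)
lid n 7819 tilt mrad [-57.3 -50.5] z 111.7347097997249 rms 0.4798803250371501 ((532.9038696289062, 139.16481018066406), 37.608890533447266)
[531.1 132.6 152.4] [ 0.1  0.5 -3.8] [-0. -0. -0.]
lid n 219 tilt mrad [-44.3  -8.7] z 109.75608808683592 rms 0.836947149513436 ((531.0245361328125, 133.72689819335938), 41.18896484375)
lid n 0 tilt mrad [0. 0.] z 0.0 rms nan ((0.0, 0.0), 0.0)
  return _methods._mean(a, axis=axis, dtype=dtype,
  ret = ret.dtype.type(ret / rcount)
  ret = _var(a, axis=axis, dtype=dtype, out=out, ddof=ddof,
  arrmean = um.true_divide(arrmean, div, out=arrmean,
  ret = ret.dtype.type(ret / rcount)
```

Emit:
play_rows([
  [0,0,-1],
  [0,0,-1],
  [0,0,-1],
  [0,0,0],
], yaw=[0,0,0,0])

```text
t: 7.0
ee_pos: [532.1, 132.8, 149.9]
orientation: [1.575, 2.718, 0.001]
ft_force: [0.2, -0.8, -0.7]
width: 11.2
grasp_force: 30.0
```

```bash
python3 - <<'E'
from lid import *
o=ctrl.get_obs();im=viewer.get_image('wrist');lid(cloud(im,o));print(o['ee_pos'],o['ft_force'],o['moment'])
o=ctrl.get_obs();im=viewer.get_image('wrist');lid(cloud(im,o));print(o['ee_pos'],o['ft_force'],o['moment'])
E
```

```text
lid n 7731 tilt mrad [  9.6 -17.5] z 109.03008063806057 rms 0.46529889433056254 ((525.45068359375, 135.33453369140625), 36.96316909790039)
[532.1 132.8 149.9] [ 0.2 -0.8 -0.7] [-0.1  0.   0. ]
lid n 7839 tilt mrad [  8.6 -14.7] z 109.02837163423331 rms 0.4749647626459652 ((525.71435546875, 135.0238800048828), 37.34637451171875)
[532.  132.8 149.9] [ 0.6  0.1 -1.1] [-0.1  0.  -0. ]
```

Emit:
play_rows([
  [0,0,2],
  [0,0,3],
  [0,0,3],
  [0,0,3],
  [0,0,3],
  [0,0,3],
  [0,0,3],
  [0,0,0],
], yaw=[0,0,0,0,0,0,0,0])

```text
t: 7.77
ee_pos: [532.1, 132.8, 170.4]
orientation: [1.574, 2.718, 0.001]
ft_force: [0.1, -0.4, -3.7]
width: 11.9
grasp_force: 30.0
```

```bash
cat >> lid.py <<'E'
def lid2(P,o):
    Z=P[...,2];X,Y=P[...,0],P[...,1];c=o['ee_pos'];z=c[2]-41
    q=P[(abs(Z-z)<12)&(np.hypot(X-c[0],Y-c[1])<45)]
    k=np.ones(len(q),bool)
    for i in range(8):
        A=np.c_[q[:,:2]-c[:2],np.ones(len(q))];s=np.linalg.lstsq(A[k],q[k,2],rcond=None)[0];r=abs(q[:,2]-A@s);k=r<max(1.0,2*np.median(r))
    print('lid n',k.sum(),'tilt mrad',s[:2]*1000,'z rel TCP',s[2]-c[2])
E
python3 - <<'E'
from lid import *
o=ctrl.get_obs();im=viewer.get_image('wrist');lid2(cloud(im,o),o);print(o['ee_pos'],o['ft_force'],o['moment'],o['width'])
E
```

```text
lid n 7815 tilt mrad [31.4 -4.2] z rel TCP -40.992916133182575
[532.1 132.8 170.4] [ 0.1 -0.4 -3.7] [-0.1  0.1 -0. ] 11.903105785616521
```

Emit:
play_rows([
  [0,0,4],
  [0,0,8],
  [0,0,13],
  [0,0,16],
  [0,0,16],
  [0,0,14],
  [0,0,10],
  [0,0,7],
], yaw=[0,0,0,0,0,0,0,0])

```text
t: 8.48
ee_pos: [532.1, 132.9, 259.3]
orientation: [1.574, 2.717, 0.002]
ft_force: [0.7, -0.4, -4.4]
width: 11.2
grasp_force: 30.0
```

Emit:
play_rows([
  [-2,-1,2],
  [-5,-2,0],
  [-8,-4,0],
  [-11,-6,0],
  [-14,-8,0],
  [-16,-10,0],
  [-17,-12,0],
  [-17,-13,0],
], yaw=[-0.5,-1,-1.5,-1.5,-1.5,-1.5,-1.5,-1.5])

```text
t: 9.15
ee_pos: [439.2, 76.0, 258.8]
orientation: [-1.819, -2.559, 0.002]
ft_force: [-0.4, -0.0, -3.9]
width: 11.0
grasp_force: 30.0
```

Emit:
play_rows([
  [-15,-14,0],
  [-12,-14,0],
  [-9,-15,0],
  [-6,-15,0],
  [-4,-15,0],
  [-3,-15,0],
  [-2,-15,0],
  [-1,-15,0],
], yaw=[-1.5,-1.5,-1.5,-1.5,-1.5,-1.5,-1.5,-1.5])

```text
t: 9.82
ee_pos: [387.7, -41.9, 259.0]
orientation: [-2.078, -2.355, 0.001]
ft_force: [0.5, -0.5, -4.2]
width: 11.3
grasp_force: 30.0
```

Emit:
play_rows([
  [0,-14,0],
  [0,-13,0],
  [0,-12,0],
  [0,-10,0],
  [0,-8,0],
  [0,-5,0],
  [0,-2,0],
  [0,0,0],
], yaw=[-1.5,-1.5,-1.5,-1.5,-1.5,-1.5,-1.0,-0.5])

```text
t: 10.48
ee_pos: [389.5, -105.4, 259.6]
orientation: [-2.284, -2.157, 0.0]
ft_force: [-0.3, -0.1, -3.5]
width: 11.2
grasp_force: 30.0
```

```bash
python3 - <<'E'
from lid import *
o,im,P=look('w4.png',['hook_seat','bail_grip'],[240,270])
lid2(P,o);print('tooly',np.degrees(np.arctan2(*R.from_rotvec(o['orientation']).as_matrix()[[1,0],1])))
np.save('P4.npy',P)
E
```

```text
10.4833 [ 389.5 -105.4  259.6] 11.208517642110488 ft [-0.3 -0.1 -3.5] [-0.3  0.   2.1  0.   1.1 -0.2] ytool [ 1.  -0.1 -0. ]
bail_grip 0.7 [327.3 319.9] [ 391.2 -100.4  282. ] [ 390.9 -106.7  270. ]
lid n 7823 tilt mrad [ 89.  -24.3] z rel TCP -41.23280208836894
tooly -3.2926319227106005
```

View pics/w4.png

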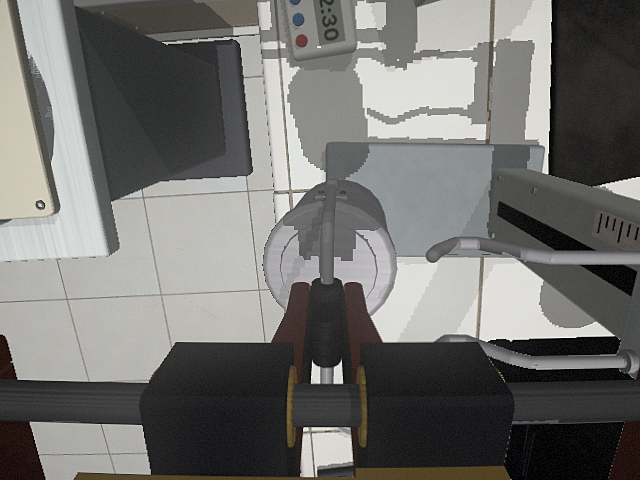

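The bail hangs in the fingers at (327,310). The prongs are on the right, with tips at (432,252) and (440,340), and their line runs along the image rows.

```bash
python3 - <<'E'
from lid import *
for i in range(4):
    o=ctrl.get_obs();im=viewer.get_image('wrist');P=cloud(im,o);lid2(P,o)
print(o['t'],o['ft_force'])
Z=P[...,2];X,Y=P[...,0],P[...,1]
v,u=np.mgrid[0:480,0:640]
m=(Z>225)&(Z<275)&(X>420)&(X<545)&(Y<-60)&(Y>-170)&(u>420)&(v<372)
for side in (1,0):
  for x in range(424,545,8):
    k=m&(X>=x)&(X<x+8)&((Y>-113) if side else (Y<=-113))
    if k.sum()>3: q=P[k];print(side,x,k.sum(),'y',q[:,1].min(),q[:,1].max(),'ztop',np.percentile(q[:,2],95), q[:,2].min())
# bail bar wire & arms
k=(u>300)&(u<345)&(v>175)&(v<285)&(Z>o['ee_pos'][2]-25)
q=P[k];print(len(q))
for y in range(-110,-50,5):
    kk=(q[:,1]>=y)&(q[:,1]<y+5)
    if kk.any(): print(y,np.median(q[kk],axis=0))
E
```

```text
lid n 7810 tilt mrad [ 47.6 -20.8] z rel TCP -41.055462646207445
lid n 7773 tilt mrad [ 26.  -20.9] z rel TCP -40.95069851554908
lid n 7854 tilt mrad [  6.2 -19.6] z rel TCP -40.87145692341551
lid n 7871 tilt mrad [ -7.8 -18.2] z rel TCP -40.86074462003293
10.7833 [-0.2  0.1 -4.5]
1 432 183 y -89.76271472959421 -84.24833684465251 ztop 256.8560984095114 246.98167329113576
1 440 172 y -90.14912739014218 -84.19952418447181 ztop 252.39296711621827 238.72341134986178
1 448 183 y -91.10872937291603 -84.98736023348492 ztop 242.76042876484553 234.4002515727991
1 456 242 y -91.81036424790561 -85.36342261087955 ztop 239.38117477606474 233.65533726041048
1 464 318 y -92.44760720828566 -86.10948432477772 ztop 246.83347640308494 236.02129627028248
1 472 338 y -92.9879174368904 -86.50823610410303 ztop 253.76567105935715 242.5176619107456
1 480 308 y -93.57998408951556 -87.11888445063542 ztop 257.73844220309695 250.2937460626417
1 488 273 y -94.30268456781651 -87.3505808662168 ztop 258.3420671149678 253.56670029500359
1 496 231 y -94.62541606247179 -88.236236360091 ztop 258.3533292493689 253.979881
[... 1156 characters left out ...]
-139.7242115154223 ztop 258.2940223464523 253.72442544188274
0 504 215 y -147.14830358416637 -140.1968399888113 ztop 258.320873072943 253.46583813814416
0 512 213 y -147.28889188706734 -141.1392067733795 ztop 258.26073395099667 252.98678488626442
0 520 225 y -148.18183150829572 -141.31396450461645 ztop 258.3211288367883 253.08548970309516
0 528 1214 y -150.9965014326527 -113.04048691325742 ztop 259.58938654117077 243.87087990791562
0 536 15 y -121.58768320814767 -113.12701518275337 ztop 248.93566891417598 244.010915943145
1291
-95 [382.2 -93.3 261.6]
-90 [391.8 -86.8 276.9]
-85 [392.  -82.4 277.8]
-80 [392.3 -77.5 277.7]
-75 [392.5 -72.4 277.7]
-70 [392.7 -67.5 275.4]
-65 [391.7 -62.8 262.8]
```

Emit:
play_rows([
  [1,-0.3,0],
  [3,-0.6,0],
  [4,-0.7,0],
  [5,-0.7,0],
  [6,-0.8,0],
  [6,-0.8,0],
  [6,-0.8,0],
  [6,-0.8,0],
], yaw=[-0.4,0,0,0,0,0,0,0])

```text
t: 11.5
ee_pos: [427.5, -110.9, 259.6]
orientation: [-2.289, -2.151, 0.0]
ft_force: [-0.0, -0.6, -3.9]
width: 11.1
grasp_force: 30.0
```

Emit:
play_rows([
  [6,-0.8,0],
  [6,-0.8,0],
  [5,-0.8,0],
  [4,-0.6,0],
  [3,-0.5,0],
  [2,-0.3,0],
  [1.7,-0.2,0],
  [0,0,0],
], yaw=[0,0,0,0,0,0,0,0])

```text
t: 12.17
ee_pos: [454.5, -114.8, 259.7]
orientation: [2.29, 2.151, 0.0]
ft_force: [-0.1, 0.2, -3.9]
width: 11.5
grasp_force: 30.0
```

```bash
cat > chk.py <<'E'
from lid import *
def chk(n=None):
    o=ctrl.get_obs();im=viewer.get_image('wrist');P=cloud(im,o);lid2(P,o)
    if n: save(im,n)
    Z=P[...,2];X,Y=P[...,0],P[...,1];e=o['ee_pos']
    print(o['t'],e,o['ft_force'],o['width'])
    v,u=np.mgrid[0:480,0:640]
    k=(v<400)&(Z>e[2]+12)&(Z<e[2]+24)&(abs(X-e[0])<8)&(Y>e[1]+15)&(Y<e[1]+50)
    q=P[k]
    for y in range(15,50,4):
        kk=(q[:,1]-e[1]>=y)&(q[:,1]-e[1]<y+4)
        if kk.sum()>3: print('bar dy',y,np.median(q[kk],axis=0),kk.sum())
    m=(X>e[0]+20)&(X<e[0]+60)&(Z>180)&(Z<275)&(Y>e[1]-40)&(Y<e[1]+40)&(v<372)
    for s in (1,-1):
        k=m&(abs(Y-e[1]-s*26)<9)
        if k.any(): print('prong',s,'ymid',np.median(Y[k&(X<e[0]+40)]),'ztop',np.percentile(Z[k],97))
    k=m&(abs(Y-e[1]-26)<9)
    return o,im,P
E
python3 - <<'E'
from chk import *
o,im,P=chk('w5.png')
o,im,P=chk()
for n in ['hook_seat','bail_grip']:
  for d in models.landmark_of(im,n)[:1]: print(n,d)
E
```

```text
lid n 6564 tilt mrad [ 58.2 -28.7] z rel TCP -41.087964223181416
12.1667 [ 454.5 -114.8  259.7] [-0.1  0.2 -3.9] 11.49629000440699
bar dy 15 [456.6 -97.4 279.4] 421
bar dy 19 [457.1 -93.8 277.8] 141
bar dy 23 [457.3 -89.7 277.8] 145
bar dy 27 [457.4 -85.7 277.7] 142
bar dy 31 [457.9 -81.6 277.7] 157
bar dy 35 [458.1 -77.9 275.7] 161
bar dy 39 [458.  -74.9 273.5] 82
prong 1 ymid -89.84033921667151 ztop 258.2802923991647
prong -1 ymid -134.700348863627 ztop 220.3563935677842
lid n 6595 tilt mrad [ 49.3 -26.8] z rel TCP -41.046944396936084
12.2167 [ 454.3 -114.7  259.6] [ 0.6 -0.3 -3.9] 11.352627462508213
bar dy 15 [456.3 -97.3 279.4] 426
bar dy 19 [456.7 -93.9 277.6] 136
bar dy 23 [457.1 -89.8 277.7] 142
bar dy 27 [457.1 -85.8 277.7] 149
bar dy 31 [457.6 -81.7 277.7] 155
bar dy 35 [457.8 -77.8 275.7] 177
bar dy 39 [457.8 -74.8 273.6] 72
prong 1 ymid -89.87091917548852 ztop 258.2907648234539
prong -1 ymid -134.37221697069137 ztop 219.83933355001037
hook_seat {'location': [330.7, 220.2], 'conf': 0.6}
bail_grip {'location': [328.0, 320.5], 'conf': 0.75}
```

View pics/w5.png

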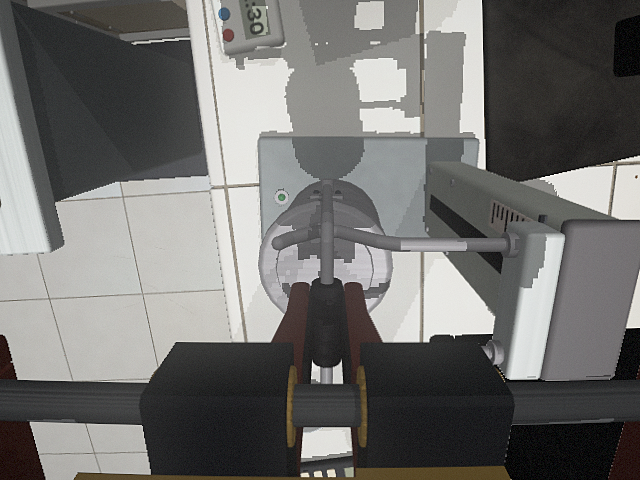

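The near prong passes under the bare wire at (327,232), between the sleeve and the bail arm, and the bar is over the trough.

Emit:
play_rows([
  [0,0,-2],
  [0,0,-4],
  [0,0,-4],
  [0,0,-4],
  [0,0,-4],
  [0,0,-4],
  [0,0,-4],
  [0,0,-2],
], yaw=[0,0,0,0,0,0,0,0])

```text
t: 13.03
ee_pos: [454.1, -114.7, 230.9]
orientation: [-2.289, -2.151, 0.001]
ft_force: [-0.2, -0.6, -4.6]
width: 11.4
grasp_force: 30.0
```

```bash
python3 - <<'E'
from chk import *
F=[]
for i in range(10):
    o=ctrl.get_obs();F.append(o['ft_force']);im=viewer.get_image('wrist')
print('F',np.mean(F,0),np.std(F,0))
chk()
E
```

```text
F [-0.   0.  -4.1] [0.5 0.6 0.4]
lid n 6134 tilt mrad [ 58.3 -23.8] z rel TCP -41.1968933028711
13.5333 [ 454.5 -114.8  231.9] [-0.5 -0.2 -3.4] 11.326829799215885
bar dy 15 [456.5 -97.4 251.6] 428
bar dy 19 [456.8 -93.8 249.9] 140
bar dy 23 [457.  -89.6 249.8] 156
bar dy 27 [457.  -85.9 249.7] 167
bar dy 31 [457.8 -81.8 249.7] 149
bar dy 35 [458.1 -77.9 248.1] 170
bar dy 39 [458.3 -74.9 245.4] 75
prong 1 ymid -89.95037951922495 ztop 258.2472483418302
prong -1 ymid -134.65821365304782 ztop 192.2729087129305
```

Emit:
play_rows([
  [0,0,-1],
  [0,0,-1.5],
  [0,0,-1.5],
  [0,0,-1.5],
  [0,0,-1.5],
  [0,0,-1.5],
  [0,0,-1.5],
  [0,0,-1],
], yaw=[0,0,0,0,0,0,0,0])

```text
t: 14.25
ee_pos: [454.4, -114.7, 220.5]
orientation: [-2.289, -2.151, 0.0]
ft_force: [-0.0, 0.4, -2.8]
width: 11.1
grasp_force: 30.0
```

```bash
cat > force.py <<'E'
from chk import *
F=[];E=[]
for i in range(10):
    o=ctrl.get_obs();F.append(o['ft_force']);E.append(o['ee_pos']);im=viewer.get_image('wrist')
print('F',np.mean(F,0),'ee',np.mean(E,0),o['width'],o['moment'])
chk()
E
python3 force.py
```

```text
F [-0.1  0.  -3.4] ee [ 454.4 -114.7  220.6] 11.286870530268027 [-0.   0.2  0. ]
lid n 6136 tilt mrad [ 29.1 -18.5] z rel TCP -41.13242144164295
14.75 [ 454.4 -114.8  220.7] [-0.3  0.5 -3.3] 10.704705672242316
bar dy 15 [456.5 -97.3 240.6] 431
bar dy 19 [456.8 -93.8 238.7] 133
bar dy 23 [455.7 -89.3 238.3] 341
bar dy 27 [453.3 -86.1 238.2] 400
bar dy 31 [457.7 -81.8 238.7] 156
bar dy 35 [457.8 -77.8 236.8] 180
bar dy 39 [458.2 -74.8 234.2] 74
prong 1 ymid -89.39560140102482 ztop 255.1420413127904
prong -1 ymid -134.05450002889881 ztop 180.922900461764
```

Emit:
play_rows([
  [0,0,-1],
  [0,0,-1.5],
  [0,0,-1.5],
  [0,0,-1.5],
  [0,0,-1.5],
  [0,0,-1.5],
  [0,0,-1.5],
  [0,0,-1.5],
], yaw=[0,0,0,0,0,0,0,0])

```text
t: 15.47
ee_pos: [454.5, -114.8, 209.1]
orientation: [2.289, 2.151, 0.0]
ft_force: [-0.7, 0.5, -1.7]
width: 11.3
grasp_force: 30.0
```

Emit:
play_rows([
  [0,0,-1.5],
  [0,0,-1],
  [0,0,-0.8],
  [0,0,-0.5],
  [0,0,0],
  [0,0,0],
], yaw=[0,0,0,0,0,0])

```text
t: 15.97
ee_pos: [454.5, -114.8, 205.4]
orientation: [2.289, 2.151, 0.0]
ft_force: [-0.1, 0.5, 0.1]
width: 11.4
grasp_force: 30.0
```

```bash
python3 force.py; python3 force.py | head -1
```

```text
F [-0.1  0.1 -0.6] ee [ 454.5 -114.8  205.4] 11.384305448760964 [-0.1  0.1  0. ]
lid n 6118 tilt mrad [ 36.1 -18.4] z rel TCP -41.107850066997514
16.4667 [ 454.4 -114.8  205.4] [ 0.9  0.  -0.5] 10.858729056667348
bar dy 15 [456.5 -97.4 225.3] 435
bar dy 19 [456.9 -93.8 223.5] 140
bar dy 23 [455.8 -89.3 222.9] 337
bar dy 27 [453.4 -86.1 222.7] 418
bar dy 31 [457.7 -81.7 223.4] 149
bar dy 35 [457.8 -77.7 221.5] 185
bar dy 39 [458.1 -74.8 219.3] 74
prong 1 ymid -89.3244768603816 ztop 240.13013788970753
F [ 0.5  0.  -0.7] ee [ 454.4 -114.8  205.4] 11.16938009167882 [-0.1  0.   0. ]
```

Emit:
play_rows([
  [0,0,-0.8],
  [0,0,-1],
  [0,0,-1],
  [0,0,-0.7],
  [0,0,0],
  [0,0,0],
], yaw=[0,0,0,0,0,0])

```text
t: 17.57
ee_pos: [454.4, -114.7, 201.9]
orientation: [-2.29, -2.151, -0.0]
ft_force: [0.5, -0.4, -0.0]
width: 11.3
grasp_force: 30.0
```

```bash
python3 force.py; python3 force.py | head -1; python3 force.py | head -1
```

```text
F [ 0.6 -0.3 -0.1] ee [ 454.4 -114.8  201.9] 11.409457261717487 [-0.1 -0.1 -0.1]
lid n 6032 tilt mrad [ 36.5 -17.7] z rel TCP -41.10377972235679
18.0667 [ 454.4 -114.8  201.9] [ 0.2 -0.4 -0.4] 11.354514697720077
bar dy 15 [456.5 -97.4 221.7] 438
bar dy 19 [456.9 -93.7 219.9] 136
bar dy 23 [455.8 -89.3 219.5] 338
bar dy 27 [453.4 -86.2 219.3] 420
bar dy 31 [457.5 -81.5 220. ] 151
bar dy 35 [458.  -77.8 218.1] 179
bar dy 39 [458.1 -74.8 215.6] 80
prong 1 ymid -89.36055582864476 ztop 236.59107014569446
F [ 0.9 -0.1  0.2] ee [ 454.4 -114.7  201.9] 11.013415690609815 [-0.1 -0.1 -0. ]
F [ 0.8  0.1 -0.2] ee [ 454.4 -114.7  201.9] 11.405732852708352 [-0.1 -0.1  0. ]
```

Emit:
play_rows([
  [0.4,0,0],
  [0.4,0,0],
  [0,0,0],
  [0,0,0],
  [0,0,0],
], yaw=[0,0,0,0,0])

```text
t: 19.63
ee_pos: [454.7, -114.7, 201.7]
orientation: [-2.289, -2.151, 0.001]
ft_force: [-1.3, 0.1, -0.3]
width: 11.1
grasp_force: 30.0
```

```bash
python3 force.py|egrep 'F|lid|prong'; python3 force.py | head -1
```

```text
F [-2.1 -0.2  0.1] ee [ 454.9 -114.7  201.8] 11.56007411384495 [-0.1  0.4  0. ]
lid n 6064 tilt mrad [ 26.9 -18.1] z rel TCP -41.07161601167866
prong 1 ymid -89.42213626368383 ztop 236.52312084913478
F [-2.4  0.4 -0. ] ee [ 455.2 -114.7  201.9] 11.20185238289968 [ 0.   0.5 -0. ]
```

Emit:
play_rows([
  [-0.3,0,0],
  [-0.3,0,0],
  [0,0,0],
  [0,0,0],
  [0,0,0],
], yaw=[0,0,0,0,0])

```text
t: 21.15
ee_pos: [455.0, -114.8, 202.0]
orientation: [2.289, 2.151, 0.001]
ft_force: [0.4, 1.7, -0.0]
width: 11.4
grasp_force: 30.0
```

```bash
python3 force.py|egrep 'F|lid|prong'; python3 force.py | head -1
```

```text
F [ 0.9  1.2 -0.3] ee [ 455.  -114.8  202. ] 11.446545704378373 [ 0.1 -0.2  0. ]
lid n 6066 tilt mrad [ 40.  -17.9] z rel TCP -41.14621264694304
prong 1 ymid -89.43515938767165 ztop 236.71082888081037
F [ 1.8  0.8 -0. ] ee [ 454.8 -114.8  201.9] 11.154553538938769 [ 0.  -0.3 -0. ]
```

Emit:
play_rows([
  [0,0,0],
  [0,0,0],
  [0,0,0],
  [0,0,0],
  [0,0,0],
  [0,0,0],
], yaw=[0,0,0,0,0,0], gripper=0.75)

```text
t: 22.75
ee_pos: [454.4, -114.7, 201.8]
orientation: [-2.289, -2.151, 0.0]
ft_force: [0.2, 0.1, -0.3]
width: 22.0
grasp_force: 0.0
```

```bash
python3 force.py
```

```text
F [ 0.3 -0.1 -0.2] ee [ 454.5 -114.7  201.9] 21.85197047461587 [-0.   0.1 -0. ]
lid n 6049 tilt mrad [ 38.2 -29.2] z rel TCP -41.35888877031019
23.25 [ 454.6 -114.7  201.9] [ 0.2 -0.4 -0.3] 22.046326917244233
bar dy 15 [456.9 -97.3 221.1] 419
bar dy 19 [457.2 -93.7 219.5] 130
bar dy 23 [455.9 -89.2 219. ] 327
bar dy 27 [453.5 -86.2 218.8] 393
bar dy 31 [458.1 -81.7 219.4] 156
bar dy 35 [458.3 -77.6 217.6] 179
bar dy 39 [458.4 -74.8 215.5] 60
prong 1 ymid -89.32327460847294 ztop 236.13691613944596
```

Emit:
play_rows([
  [0,0,0],
  [0,0,0],
  [0,0,0],
  [0,0,3],
  [0,0,6],
  [0,0,10],
  [0,0,14],
  [0,0,18],
], yaw=[0,0,0,0,0,0,0,0], gripper=0.62)

```text
t: 23.97
ee_pos: [454.2, -114.6, 253.6]
orientation: [-2.289, -2.151, 0.001]
ft_force: [0.2, -0.8, 0.9]
width: 33.5
grasp_force: 0.0
```

Emit:
play_rows([
  [0,0,20],
  [0,0,20],
  [0,0,20],
  [0,0,20],
  [-5,0,20],
  [-10,0,15],
  [-5,0,5],
  [0,0,0],
], yaw=[0,0,0,0,0,0,0,0])

```text
t: 24.63
ee_pos: [434.5, -114.9, 374.8]
orientation: [2.288, 2.149, 0.003]
ft_force: [0.5, 0.1, 0.1]
width: 33.5
grasp_force: 0.0
```

```bash
python3 - <<'E'
from lid import *
for i in range(12): s=viewer.get_image('scene')
save(s,'s6.png',(280,180,460,320),4)
o,im,P=look('w6.png',['bail_grip'],[217])
m=(P[...,0]>475)&(P[...,0]<515)&(abs(P[...,1]+90)<9)&(P[...,2]>200)&(P[...,2]<262)
print('prong ztop',np.percentile(P[m][:,2],97) if m.any() else None)
E
```

```text
25.2333 [ 434.6 -114.7  372.6] 33.421103541213846 ft [-0.   0.9 -1.3] [-0.3 -0.   1.8  0.   1.3 -0.2] ytool [ 1.  -0.1 -0. ]
bail_grip 0.85 [354.3 214.8] [ 457.2 -111.8  223.6] [ 457.6 -113.3  217. ]
bail_grip 0.55 [345.3 182. ] [451.8 -87.  217.8] [451.8 -87.2 217. ]
prong ztop 236.20647577984153
```

View pics/s6.png

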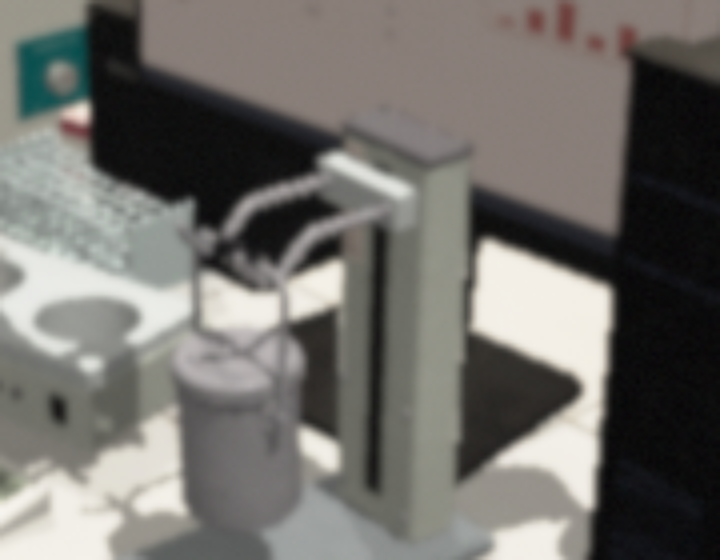

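View pics/w6.png

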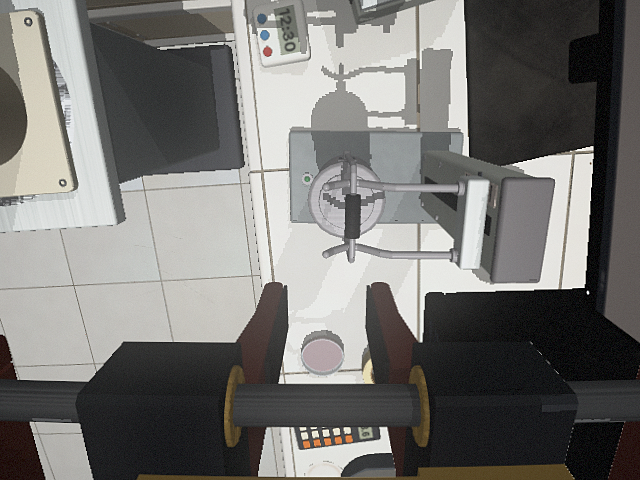

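The pot hangs level from both prongs, with the sleeve centred at (353,216) between them. The hook height is steady and the gripper is clear, so I'm handing the job in.

```bash
python3 -c "
from workcell import ticket
print(ticket.close_job())"
```

```text
the job is handed in; nothing more can be done
None
```

The job is handed in: the pot hangs by its bail in both prongs, the weigher carries all of it at about 22 mm hook travel, and the gripper is clear; the one fault was at the end of the bail swing, when the pot rose about 2 mm and tilted about 4° in its well before I set it back level and drew it out.

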